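# Move the master flap door to the next welded box

## Robot

A 6-joint arm with a two-finger parallel gripper is mounted at the origin on the work surface. World frame = base frame: x ahead of the robot, y to its left, z up, the work surface at z = 0. Lengths are in m, angles in rad, forces in N, time in s.
With the tool pointing down it reaches from about 0.4 to 0.825 m from the base axis. Payload 7 kg.
Tool frame: the origin (TCP) lies on the centre line of the jaws, within the pads' length; the fingertips stand 22 mm ahead of it and the grasp point (between the pads) lies 3 mm ahead of it; z points along the fingers, y is the line along which they close (so a half turn about z gives the same grasp; the last joint's range is limited). The gripper opens to 88 mm and grips with 3 to 60 N. Pads are 19 mm wide; open, the fingers measure 130 mm over their backs; the gripper's body (78 mm by 193 mm) begins 47 mm behind the grasp point.
Start: joints at [1.409, 0.359, 0.012, 0, -1.224, -0.288], TCP at [0.293, 0.608, 0.249] pointing down, gripper open.
Joint ranges: [-3.07, 3.07], [-1.43, 2.12], [-1.02, 1.25], [-3.03, 1.67], [-3.05, -0], [-3.03, 3.03]. Speed limits (rad/s): [2.39, 2.39, 3.01, 3.14, 3.14, 3.14].

## Interface

Orientations are given as [roll, pitch, yaw] about the fixed x, y, z axes, in that order (R = Rz(yaw) Ry(pitch) Rx(roll)).
In Python, from station import monitor, viewer, order gives the robot as it stands. The module is installed in compiled form; this text tells all that it offers.
- The arm moves only by the tool servo_tool, never from a script. Its argument "targets" is a list of rows, each an object with "angular": the turn, a rotation vector about the tool's x, y, z in degrees, a list of three; "xyz": the shift along the tool's x, y, z in cm, a list of three; "claw": the finger opening in cm, from 0 to 8.76. A call has 1 to 20 rows; each row shifts and turns the commanded pose from where the row before left it, along the tool's axes as they then stand; what a row does not reach is not made up. A row lasts 1/10 s, in which the tool goes at most 50 mm and 8.59 degrees, less where a joint would pass 70% of its speed; a pose out of reach is approached as far as the arm can. A call is refused whole if a number of a shift passes 5 or a number of a turn 8.59, either way. A call with a gripper value outside its range is refused whole. The fingers move at their own pace and stop on an object; "force" is the grip in N (left out, the last holds). Time passes only in rows, so rows that do not move let the fingers close. It gives the time, the measured TCP pose, the force, the opening and the grip force at its end, in the units of the state.
- monitor.get_state(): the state, without advancing time (a new reading comes with each control period).
- viewer.grab_frame(name): name is "scene" or "top" or "wrist"; returns a dict with "color" (480x640x3 uint8, blue, green, red), "fovy" (degrees; the focal length in pixels is half the picture's height over the tangent of half this angle, whatever the lens; pixels are square), "cx", "cy" (the principal point, pixels), "k1" (the pictures are not rectified: a ray, as slopes to the right and down, at radius r is drawn at 1 + k1 r^2 times it, then the intrinsics apply), "R" (3x3) and "t" (3): a world point X has camera coordinates R X + t. Camera axes: x right, y down, z forward; pixel columns grow to the right and rows downward; lengths in m; the calibration is good to about 2 mm. A picture is of the moment at which its call begins. There is no depth.
- order.job_done(): hands the job in; it is judged then, once.
The state is a dict: "t": time; "q": joint angles; "qd": joint speeds; "joint_efforts": joint torques, N m; "eef_pos": TCP position; "ee_rot": TCP orientation; "force": force on the tool from outside, world axes, zero at the start; "moment": the same for the moment, N m; "width": finger opening in m; "gripper_force": force on a finger pad.
Only numpy, scipy, OpenCV 4.12 (cv2) and the standard library are available. Lean on these libraries where they do the work, as an engineer would, in place of code of your own. Each camera call takes 0.05 s, during which the arm holds its last target. There are 200 camera calls.

## Task

The master flap door has just been tried on one welded box; now try it on the other. Pinch its sprung hinge pin back, lift the door straight off, and hang it on the bare box the same way round: stub down in the open cradle, pin sprung fully through its ear, door hanging free and still. That pin ear was tacked on by eye, so feel for its hole, and do not disturb the other things on the bench.

Things in the scene. Friction and masses are not known exactly. Their poses are not given: they have to be found in the camera images.
- door: Metal flap door, about 0.46 kg, hung from a hinge barrel (16 mm dia, 136 mm long) along its top. Origin on the hinge axis, midway along the barrel; x out of the door's front, y along the axis to the sprung pin, z up as it hangs. Leaf 124 mm wide, down to 116 mm below the axis, edges folded 10 mm to the rear; small bar handle 20 mm ahead of the front, near the bottom. It balances below the tabs.
- pin (a joint): Sprung pin at the barrel's +y end, 10 mm dia, nose edge broken 0.8 mm. 0 m = fully out (nose at door y = +82 mm); 0.014 m = drawn back flush with the barrel end (y = +68 mm). The spring pushes out with 6 N when out, 12 N drawn back; a squeeze of 25 N or more on the tabs holds it drawn and carries the door. Let go beside the hole, it stays on the ear's face at 0.007 to 0.011.
- pin_tab (a point): Centre of the outer (+y) face of the pin's own finger tab, 26 mm above the hinge axis; axes as door. The tab is an upright steel plate on the barrel: 24 mm wide (x), 5 mm thick (y), from 8 to 46 mm above the axis. The face lies at door y = +28 mm with the pin out, +14 mm drawn back. Squeezing it towards the fixed tab draws the pin.
- fixed_tab (a point): Centre of the outer (-y) face of the fixed finger tab, at door y = -22 mm, 26 mm above the hinge axis; axes as door. The same plate as the pin's tab, fast on the barrel. The two tabs measure 50 mm over their outer faces with the pin out, 36 mm drawn back (middle then at door y = -4 mm).
- stub_end (a point): Centre of the end of the door's fixed stub, 10 mm dia, which sticks 14 mm out of the barrel's -y end (door y = -82 mm), on the hinge axis. Axes as door.
- carcass_a: Grey sheet-steel box, 110 mm deep (x), 160 mm wide (y), 150 mm tall, open in front, held fast on the bench by two 34 mm magnets behind it; the door hangs on it at the start. Origin at the centre of its underside; x points out of its open front, y along its hinge axis to the pin ear, z up.
- carcass_b: The bare box, like carcass_a, held fast too. Its cradle ear is true to the drawing, but its pin ear was tacked on by eye and sits up to 4 mm off, forward or back and up or down. No reading shows by how much.
- hinge_a (a point): Drawn middle of carcass_a's hinge axis: 69 mm ahead of the box's origin (14 mm ahead of the front face), 160 mm up; axes as the box. The ears are 6 mm plates, 71 to 77 mm to either side along y, from 24 mm below to 12 mm above the axis. With the pin drawn back the door lifts straight up out of them (3 mm of play to each ear).
- hinge_b (a point): The same point on carcass_b, where the door's origin should come. Both boxes: the ear at -y is the cradle, an open-topped U notch 14 mm wide, flared at the top, floor 5 mm below the axis, so the stub at rest in it lies on the axis. The ear at +y is the pin ear, with a closed round hole of 12.5 mm dia, on the axis but for the tacking error of carcass_b.
- spray_can: White can, 54 mm dia, 140 mm tall, standing. Origin at the centre of its base. Leave it alone.
- wire_brush: Wire brush with a straight wooden handle, 210 mm long, 26 mm high, lying on its side. Origin at the middle of its handle's underside. Leave it alone.
- angle_offcut: Offcut of dark steel angle, 100 mm long, 30 mm high, lying on the bench. Leave it alone.

How it is judged:
On the way, in this order (a step that is already met when the one before it is completed fails the run):
1. the pin is drawn back while the door is still in the first box's ears (value of joint pin above 0.01 m and distance between door and hinge_a below 0.012 m), for 0.1 s.
2. the door is lifted clear of the first box (distance between door and hinge_a above 0.06 m), for 0.1 s.
At the end, for the whole second after the job is handed in: The door hangs still on carcass_b, released: pin out to within 4 mm of its full travel (through the pin ear), stub down in the cradle notch (within 4 mm above the axis), hinge axis within 7 mm level and 5 mm in height of the drawn one and parallel within 0.08 rad, leaf within 0.2 rad of upright (value of joint pin below 0.004 m and horizontal distance between door and hinge_b below 0.007 m and z of door in the frame of hinge_b between -0.005 and 0.005 m and z of stub_end in the frame of hinge_b below 0.004 m and y of stub_end in the frame of hinge_b below -0.07 m and angle between the y axis of door and the y axis of carcass_b, either way round below 0.08 rad and angle between door's own z axis and vertical below 0.2 rad and linear speed of door below 0.03 m/s and angular speed of door below 0.3 rad/s); the robot touches nothing.
It fails at once if the spray can is moved more than 30 mm (distance of spray_can from where it was at the start of the episode above 0.03 m).
It fails at once if the wire brush is moved more than 30 mm (distance of wire_brush from where it was at the start of the episode above 0.03 m).
It fails at once if the angle offcut is moved more than 30 mm (distance of angle_offcut from where it was at the start of the episode above 0.03 m).
It also fails if it takes over 72 s, if anything falls off the work surface, if the arm or the gripper's body presses on something with over 40 N, if the wrist force passes 120 N, or if a joint passes its speed limit or range.

## Working session

There is one attempt and no reset: what is moved stays moved. The work goes in short steps, Python scripts to look and compute and a tool call to move; the robot and the scene stay as the last step left them, time stands still between calls to the robot, and variables do not carry over. Pictures are saved under pics/ and viewed, at most 10 in all, crops included, and the job is handed in when it is done.

Besides the shell and the picture viewer there is one more tool, called after "Request:" in YAML: its name, and indented under it one key for each argument. servo_tool: Moves the arm, as the interface text tells. Its arguments: {"type":"object","properties":{"targets":{"type":"array"},"force":{"type":"number"}},"required":["targets"]}

```bash
mkdir -p pics; cat > h.py <<'E'
import numpy as np, cv2, json
from station import monitor, viewer, order
def grab(n,save=None):
    f=viewer.grab_frame(n)
    if save: cv2.imwrite('pics/%s.png'%save,f['color'])
    return f
def foc(f): return f['color'].shape[0]/2/np.tan(np.radians(f['fovy'])/2)
def proj(f,X):
    c=np.array(f['R'])@np.array(X,float)+np.array(f['t']); s=c[:2]/c[2]; s=s*(1+f['k1']*(s@s))
    return s*foc(f)+[f['cx'],f['cy']]
def ray(f,p):
    d=(np.array(p,float)-[f['cx'],f['cy']])/foc(f); s=d.copy()
    for _ in range(20): s=d/(1+f['k1']*(s@s))
    R=np.array(f['R']); o=-R.T@np.array(f['t']); v=R.T@np.array([s[0],s[1],1]); return o,v/np.linalg.norm(v)
def onz(f,p,z):
    o,v=ray(f,p); return o+v*(z-o[2])/v[2]
def tri(rs):
    A=0;b=0
    for o,v in rs:
        P=np.eye(3)-np.outer(v,v); A=A+P; b=b+P@o
    return np.linalg.solve(A,b)
E
python3 - <<'E'
from h import *
import pickle
np.set_printoptions(precision=4,suppress=True)
F={}
for n in('scene','top'):
    f=grab(n,n+'0'); F[n]=f; print(n,-np.array(f['R']).T@f['t'],f['fovy'],f['k1'])
pickle.dump(F,open('F0.pkl','wb'))
print(monitor.get_state())
E
```

```text
scene [ 1.443  -0.5606  1.0422] 43.66909333580693 0.023166570716269274
top [ 0.368  -0.0066  1.2845] 52.975764661125964 -0.02754617143309537
{'t': 0.1, 'q': array([ 1.4091,  0.3593,  0.0111, -0.0003, -1.2241, -0.2881]), 'qd': array([ 0.0009, -0.0022,  0.0031,  0.0012,  0.0006, -0.0016]), 'joint_efforts': array([ -0.0038, -58.4162,  29.3748,   7.0154,   0.0102,  -0.0001]), 'eef_pos': array([0.2933, 0.6075, 0.2477]), 'ee_rot': array([ 3.1401, -0.0001, -0.4499]), 'force': array([ 0.0786, -0.2044, -0.6231]), 'moment': array([0.0189, 0.0556, 0.0052]), 'gripper_force': 0.0, 'width': 0.08779351350920243}
```

View pics/scene0.png

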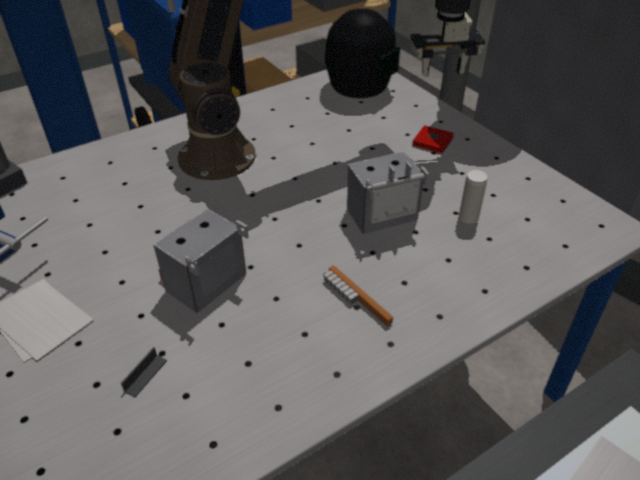

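View pics/top0.png

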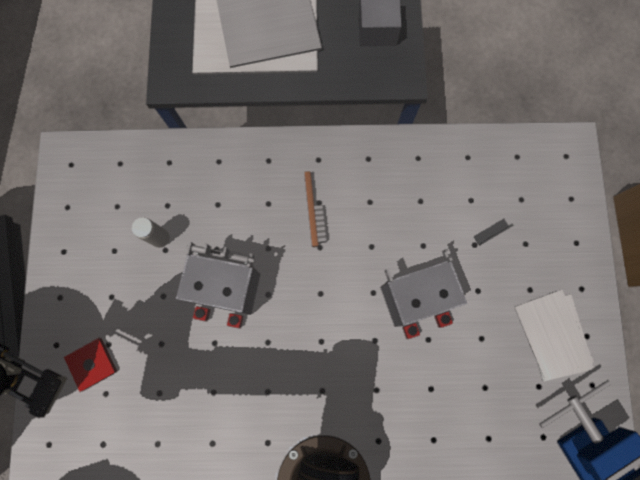

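The scene view shows box A with the door (about 385,190) and bare box B (about 200,260). In the top view A's roof is at (215,280) and B's at (427,292), both with their fronts facing up the image. I'll enlarge both next.

```bash
python3 - <<'E'
from h import *
import pickle
F=pickle.load(open('F0.pkl','rb'))
t=F['top']['color'];s=F['scene']['color']
def c(im,x,y,w,h): return cv2.resize(im[y:y+h,x:x+w],(400,300),interpolation=cv2.INTER_CUBIC)
a=np.vstack([np.hstack([c(t,160,235,120,90),c(t,370,235,120,90)]),np.hstack([c(s,330,140,120,90),c(s,140,205,120,90)])])
a=cv2.convertScaleAbs(a,alpha=1.5)
cv2.imwrite('pics/z0.png',a)
E
```

```text
(no output)
```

View pics/z0.png

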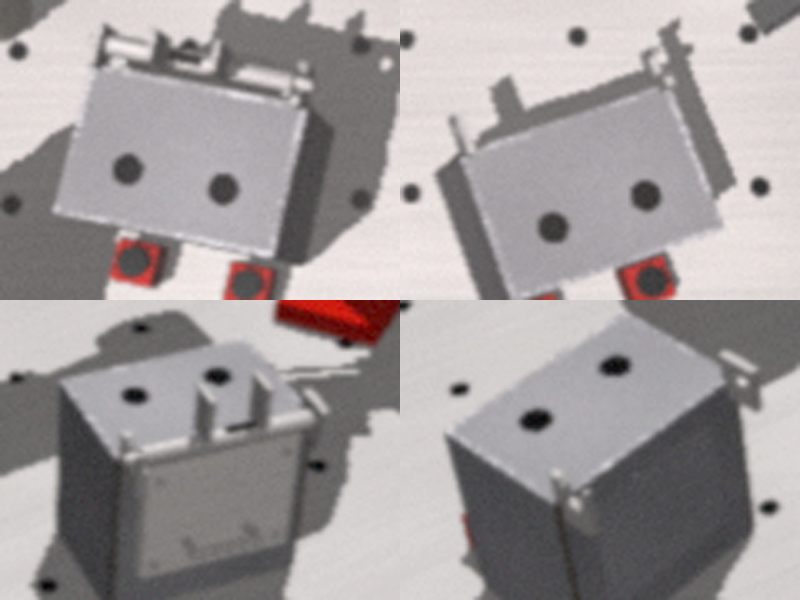

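The crops show the four roof corners of each box clearly, plus the tabs on the door. I'll fit each box's pose to its roof corners in both views.

```bash
cat >> h.py <<'E'
from scipy.optimize import least_squares
def fr(p,X):
    c,s=np.cos(p[2]),np.sin(p[2]); X=np.array(X,float); return np.array([p[0]+c*X[0]-s*X[1],p[1]+s*X[0]+c*X[1],X[2]])
E
python3 - <<'E'
from h import *
import pickle
np.set_printoptions(precision=4,suppress=True)
F=pickle.load(open('F0.pkl','rb'))
k=120/400
C=[[.055,.08,.15],[.055,-.08,.15],[-.055,-.08,.15],[-.055,.08,.15]] # FL,FR,BR,BL
A=dict(top=np.array([[95,68],[308,100],[272,255],[55,212]])*k+[160,235],
 scene=np.array([[313,112],[125,155],[60,82],[245,43]])*k+[330,140])
B=dict(top=np.array([[67,153],[265,88],[322,225],[115,298]])*k+[370,235],
 scene=np.array([[325,85],[155,200],[45,135],[230,15]])*k+[140,205])
for nm,M in(('A',A),('B',B)):
    for use in(['top'],['scene'],['top','scene']):
        r=lambda p:np.concatenate([proj(F[n],fr(p,X))-m for n in use for X,m in zip(C,M[n])])
        q=onz(F['top'],M['top'].mean(0),.15)
        s=least_squares(r,[q[0],q[1],0.]);print(nm,use,s.x,np.round(s.fun,1))
    print('hinge',fr(s.x,[.069,0,.16]))
E
```

```text
A ['top'] [ 0.4922  0.247  -0.2007] [-1.2 -1.6  0.1  0.9  1.1  0.2 -0.   0.5]
A ['scene'] [ 0.4949  0.2516 -0.1968] [ 0.5  0.1 -1.   2.1  0.2 -0.4  0.3 -2.2]
A ['top', 'scene'] [ 0.4937  0.2491 -0.1993] [-2.1 -2.2 -0.8  0.3  0.3 -0.4 -0.8 -0.1 -0.5  0.2 -2.2  2.1 -0.9 -0.3
 -0.6 -2.1]
hinge [0.5613 0.2354 0.16  ]
B ['top'] [ 0.461  -0.2556  0.306 ] [-2.2 -0.2  1.4 -1.9  1.3  0.9 -0.5  1. ]
B ['scene'] [ 0.4654 -0.2537  0.2859] [ 3.2 -1.6 -1.1  2.5 -1.  -0.9 -1.1 -0.7]
B ['top', 'scene'] [ 0.4626 -0.2544  0.2977] [-2.6 -1.1  1.2 -2.4  0.7  0.6 -1.3  0.1  2.3 -2.5 -1.3  1.9 -1.7 -1.2
 -2.4 -1.2]
hinge [ 0.5286 -0.2341  0.16  ]
```

Request:
servo_tool:
  targets:
    - {"xyz": [3.4,1.8,-0.5],"angular": [0,0,0],"claw": 8.7}
    - {"xyz": [3.4,1.8,-0.5],"angular": [0,0,0],"claw": 8.7}
    - {"xyz": [3.4,1.8,-0.5],"angular": [0,0,0],"claw": 8.7}
    - {"xyz": [3.4,1.8,-0.5],"angular": [0,0,0],"claw": 8.7}
    - {"xyz": [3.4,1.8,-0.5],"angular": [0,0,0],"claw": 8.7}
    - {"xyz": [3.4,1.8,-0.5],"angular": [0,0,0],"claw": 8.7}
    - {"xyz": [3.4,1.8,-0.5],"angular": [0,0,0],"claw": 8.7}
    - {"xyz": [3.4,1.8,-0.5],"angular": [0,0,0],"claw": 8.7}
    - {"xyz": [3.4,1.8,-0.5],"angular": [0,0,0],"claw": 8.7}
    - {"xyz": [3.4,1.8,-0.5],"angular": [0,0,0],"claw": 8.7}
    - {"xyz": [3.4,1.8,-0.5],"angular": [0,0,0],"claw": 8.7}
    - {"xyz": [2.9,1.8,-0.5],"angular": [0,0,0],"claw": 8.7}
    - {"xyz": [0,0,0],"angular": [0,0,-7.2],"claw": 8.7}
    - {"xyz": [0,0,0],"angular": [0,0,-7.2],"claw": 8.7}
    - {"xyz": [0,0,0],"angular": [0,0,0],"claw": 8.7}
    - {"xyz": [0,0,0],"angular": [0,0,0],"claw": 8.7}

```text
t: 1.7
eef_pos: [0.5623, 0.2381, 0.3082]
ee_rot: [3.141, 0.0, -0.202]
force: [0.2, -0.0, -0.6]
width: 0.0868
gripper_force: 0.0
```

```bash
python3 - <<'E'
from h import *
import pickle
np.set_printoptions(precision=4,suppress=True)
f=grab('wrist','w1');pickle.dump(f,open('w1.pkl','wb'))
print(-np.array(f['R']).T@f['t'],f['R'],f['fovy'],f['k1']);s=monitor.get_state();print(s['t'],s['q'],s['eef_pos'],s['ee_rot'])
p=[.4937,.2491,-.1993]
for X in([.069,28/1000,.186],[.069,-.022,.186],[.055,.08,.15],[.055,-.08,.15],[.069,.077,.172],[.069,-.077,.172]): print(X,proj(f,fr(p,X)))
E
```

```text
[0.6347 0.2233 0.4447] [[-0.2005 -0.9797  0.0003]
 [-0.9425  0.193   0.2728]
 [-0.2674  0.0544 -0.9621]] 67.91167627829378 -0.03934900632109832
1.75 [ 0.7202  0.222  -0.0426 -0.0001 -1.3066  0.6491] [0.5623 0.2382 0.3083] [ 3.1413  0.0003 -0.2015]
[0.069, 0.028, 0.186] [287.7016 245.007 ]
[0.069, -0.022, 0.186] [353.8831 244.8384]
[0.055, 0.08, 0.15] [231.8928 249.2129]
[0.055, -0.08, 0.15] [416.7684 248.7408]
[0.069, 0.077, 0.172] [227.7571 240.2976]
[0.069, -0.077, 0.172] [421.3801 239.8046]
```

View pics/w1.png

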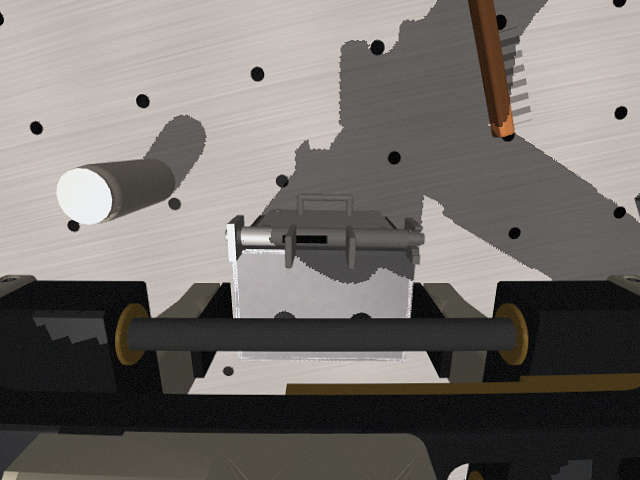

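The wrist view shows the pin tab near (290,245), the fixed tab near (351,247), the ears at x≈234 and 418, and the front roof edge at v≈250. That is close to the predicted positions, so I'll zoom in to refine.

```bash
python3 - <<'E'
from h import *
import pickle
f=pickle.load(open('w1.pkl','rb'));im=f['color'][215:275,220:430]
a=cv2.resize(im,(798,228),interpolation=cv2.INTER_CUBIC)
b=f['color'][340:370,220:430]; b=cv2.resize(b,(798,114),interpolation=cv2.INTER_CUBIC)
cv2.imwrite('pics/z1.png',np.vstack([a,b]))
E
```

```text
(no output)
```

View pics/z1.png

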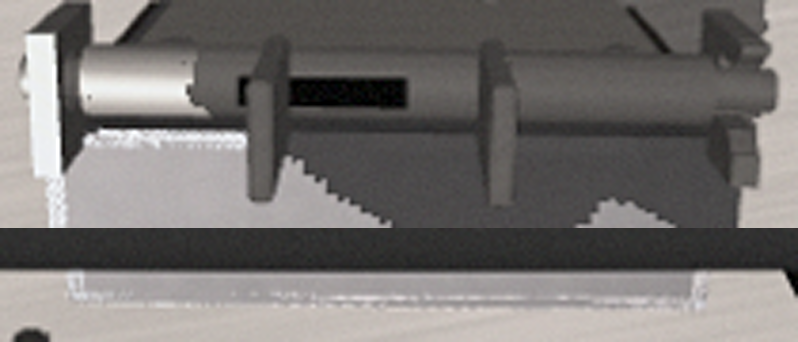

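```bash
python3 - <<'E'
from h import *
import pickle
np.set_printoptions(precision=4,suppress=True)
f=pickle.load(open('w1.pkl','rb'))
P=lambda u,v,z:onz(f,[u/3.8+220,v/3.8+215],z)
a=P(247,141,.206);b=P(514,145,.206);print(a,b,np.linalg.norm(a-b))
d=a-b;print('yaw',np.arctan2(-d[0],d[1]));u=d/np.linalg.norm(d);m=(a+b)/2;print('mid',m,'door org',m-.003*u)
s=P(777,90,.16);n=P(18,75,.16);print('stub,nose',s,n,np.linalg.norm(s-n),(s+n)/2, np.arctan2(-(n-s)[0],(n-s)[1]))
# roof back corners & rear edge
for c in([78,295-228+475-0,.15],):pass
g=lambda x,y:onz(f,[x/3.8+220,(y-228)/3.8+340],.15)
c=g(78,300);e=g(697,303);print('back',c,e,np.linalg.norm(c-e),np.arctan2(-(c-e)[0],(c-e)[1]))
y=-.2;mm=(c+e)/2;print('hinge from back',mm+.124*np.array([np.cos(y),np.sin(y),0]))
E
```

```text
[0.5675 0.2628 0.206 ] [0.5568 0.2147 0.206 ] 0.049291396225058924
yaw -0.21763490562137178
mid [0.5621 0.2388 0.206 ] door org [0.5615 0.2359 0.206 ]
stub,nose [0.5426 0.1545 0.16  ] [0.5791 0.3159 0.16  ] 0.1654911507649623 [0.5609 0.2352 0.16  ] -0.22235224222096928
back [0.4564 0.3381 0.15  ] [0.4244 0.1862 0.15  ] 0.15527166611652457 -0.20773171365605747
hinge from back [0.5619 0.2375 0.15  ]
```

Request:
servo_tool:
  targets:
    - {"xyz": [0,0.65,0],"angular": [0,0,0.8],"claw": 7.8}
    - {"xyz": [0,0,2.8],"angular": [0,0,0],"claw": 7.8}
    - {"xyz": [0,0,2.8],"angular": [0,0,0],"claw": 7.8}
    - {"xyz": [0,0,2.8],"angular": [0,0,0],"claw": 7.8}
    - {"xyz": [0,0,2.0],"angular": [0,0,0],"claw": 7.8}
    - {"xyz": [0,0,1.0],"angular": [0,0,0],"claw": 7.8}
    - {"xyz": [0,0,0],"angular": [0,0,0],"claw": 7.8}
    - {"xyz": [0,0,0],"angular": [0,0,0],"claw": 7.8}
  force: 45

```text
t: 2.55
eef_pos: [0.5617, 0.232, 0.1955]
ee_rot: [-3.141, -0.001, -0.213]
force: [0.1, 0.4, 0.1]
width: 0.078
gripper_force: 0.0
```

```bash
python3 - <<'E'
from h import *
f=grab('wrist');im=f['color'][180:420,150:490];cv2.imwrite('pics/w2.png',cv2.resize(im,(765,540)))
s=monitor.get_state();print(s['force'],s['moment'],s['eef_pos'])
E
```

```text
[0.87134648 0.70835306 0.37425355] [-0.0440112  -0.02592526  0.01540681] [0.56181809 0.23209603 0.19589875]
```

View pics/w2.png

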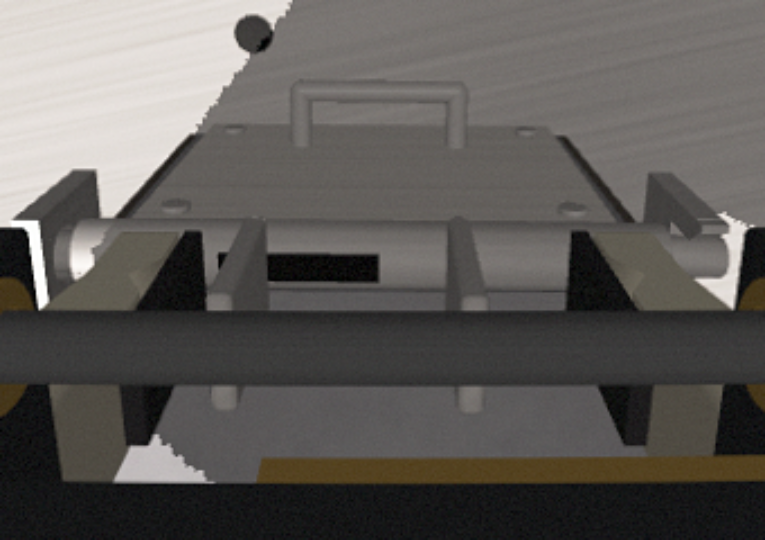

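The open pads straddle both tabs: pin tab at (235,300), fixed tab at (470,300), fingers outside them. The pin side has the smaller gap, as planned. Closing now.

Request:
servo_tool:
  targets:
    - {"xyz": [0,0,0],"angular": [0,0,0],"claw": 3.0}
    - {"xyz": [0,0,0],"angular": [0,0,0],"claw": 3.0}
    - {"xyz": [0,0,0],"angular": [0,0,0],"claw": 3.0}
    - {"xyz": [0,0,0],"angular": [0,0,0],"claw": 3.0}
    - {"xyz": [0,0,0],"angular": [0,0,0],"claw": 3.0}
    - {"xyz": [0,0,0],"angular": [0,0,0],"claw": 3.0}
    - {"xyz": [0,0,0],"angular": [0,0,0],"claw": 3.0}
    - {"xyz": [0,0,0],"angular": [0,0,0],"claw": 3.0}
  force: 45

```text
t: 3.4
eef_pos: [0.5611, 0.2315, 0.1948]
ee_rot: [3.141, 0.0, -0.213]
force: [-0.8, 0.1, 3.2]
width: 0.0354
gripper_force: 44.9
```

Request:
servo_tool:
  targets:
    - {"xyz": [0,0,0],"angular": [0,0,0],"claw": 3.0}
    - {"xyz": [0,0,-0.4],"angular": [0,0,0],"claw": 3.0}
    - {"xyz": [0,0,-0.4],"angular": [0,0,0],"claw": 3.0}
    - {"xyz": [0,0,-0.6],"angular": [0,0,0],"claw": 3.0}
    - {"xyz": [0,0,-0.6],"angular": [0,0,0],"claw": 3.0}
    - {"xyz": [0,0,-0.6],"angular": [0,0,0],"claw": 3.0}

```text
t: 4.0
eef_pos: [0.5612, 0.2317, 0.221]
ee_rot: [3.142, 0.0, -0.213]
force: [0.1, 0.2, -4.2]
width: 0.0355
gripper_force: 44.8
```

```bash
python3 - <<'E'
from h import *
f=grab('wrist');g=grab('scene');im=f['color'][180:420,150:490]
a=cv2.resize(im,(400,282));b=cv2.resize(g['color'][110:251,320:520],(400,282),interpolation=cv2.INTER_CUBIC)
cv2.imwrite('pics/w3.png',np.hstack([a,b]))
s=monitor.get_state();print(s['force'],s['moment'],s['eef_pos'],s['width'],s['q'])
E
```

```text
[ 0.05988897  0.14114984 -5.69106149] [-0.01489935 -0.1058457   0.00548873] [0.56173207 0.2320451  0.22180291] 0.03561565140436122 [ 7.12980228e-01  2.66446492e-01 -1.82912706e-01  3.16099998e-04
 -1.11954232e+00  6.45389431e-01]
```

View pics/w3.png

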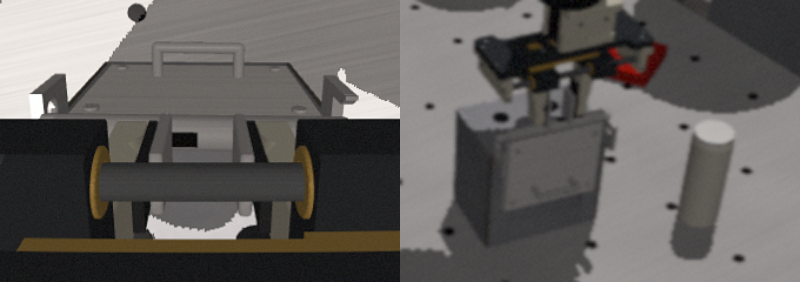

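Door is out of the ears and hanging straight in the grip. I'll keep lifting, then carry it towards B.

Request:
servo_tool:
  targets:
    - {"xyz": [0,0,-1.5],"angular": [0,0,0],"claw": 3.0}
    - {"xyz": [0,0,-2.5],"angular": [0,0,0],"claw": 3.0}
    - {"xyz": [0,0,-2.5],"angular": [0,0,0],"claw": 3.0}
    - {"xyz": [0,0,-2.5],"angular": [0,0,0],"claw": 3.0}
    - {"xyz": [0,0,-2.0],"angular": [0,0,0],"claw": 3.0}
    - {"xyz": [0,0,-1.5],"angular": [0,0,0],"claw": 3.0}
    - {"xyz": [0,0,0],"angular": [0,0,0],"claw": 3.0}

```text
t: 4.8
eef_pos: [0.562, 0.2321, 0.3479]
ee_rot: [-3.139, -0.003, -0.212]
force: [0.2, 0.7, -4.8]
width: 0.0353
gripper_force: 44.8
```

Request:
servo_tool:
  targets:
    - {"xyz": [0,1.2,0],"angular": [0,0,0],"claw": 3.0}
    - {"xyz": [-0.4,2.5,0],"angular": [0,0,0],"claw": 3.0}
    - {"xyz": [-0.4,3,0],"angular": [0,0,0],"claw": 3.0}
    - {"xyz": [-0.4,3,0],"angular": [0,0,0],"claw": 3.0}
    - {"xyz": [-0.4,3,0],"angular": [0,0,0],"claw": 3.0}
    - {"xyz": [-0.4,3,0],"angular": [0,0,0],"claw": 3.0}
    - {"xyz": [-0.4,3,0],"angular": [0,0,0],"claw": 3.0}
    - {"xyz": [-0.4,3,0],"angular": [0,0,0],"claw": 3.0}
    - {"xyz": [-0.4,3,0],"angular": [0,0,0],"claw": 3.0}
    - {"xyz": [-0.4,3,0],"angular": [0,0,0],"claw": 3.0}
    - {"xyz": [-0.4,3,0],"angular": [0,0,0],"claw": 3.0}
    - {"xyz": [-0.2,2.5,0],"angular": [0,0,0],"claw": 3.0}
    - {"xyz": [0,1.5,0],"angular": [0,0,-4.4],"claw": 3.0}
    - {"xyz": [0,0,0],"angular": [0,0,-5],"claw": 3.0}
    - {"xyz": [0,0,0],"angular": [0,0,-5],"claw": 3.0}
    - {"xyz": [0,0,0],"angular": [0,0,-5],"claw": 3.0}
    - {"xyz": [0,0,0],"angular": [0,0,-5],"claw": 3.0}
    - {"xyz": [0,0,0],"angular": [0,0,-5],"claw": 3.0}
    - {"xyz": [0,0,0],"angular": [0,0,0],"claw": 3.0}
    - {"xyz": [0,0,0],"angular": [0,0,0],"claw": 3.0}

```text
t: 6.8
eef_pos: [0.4464, -0.0988, 0.3448]
ee_rot: [-3.141, 0.001, 0.298]
force: [0.3, -0.2, -4.4]
width: 0.0355
gripper_force: 44.9
```

```bash
python3 - <<'E'
from h import *
import pickle
f=grab('wrist','w4');pickle.dump(f,open('w4.pkl','wb'))
s=monitor.get_state();print(s['force'],s['moment'],s['eef_pos'],s['ee_rot'],s['width'],s['q'])
E
```

```text
[ 0.68513694 -0.12379573 -4.87858241] [-0.07638511 -0.01782632 -0.02606584] [ 0.44649599 -0.09877626  0.34497288] [-3.14134458e+00  8.72341410e-04  2.98156747e-01] 0.03546844977123335 [ 2.14944459e-01 -6.25545768e-02 -2.75939201e-01 -1.78734317e-04
 -1.35830165e+00  1.65404628e+00]
```

View pics/w4.png

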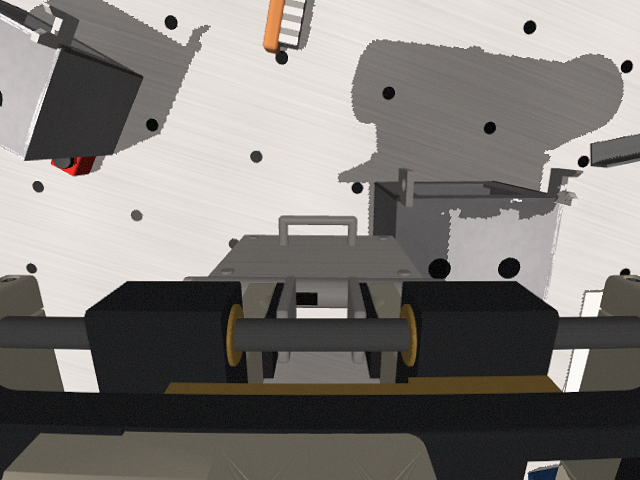

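In this view B's pin ear is at about (405,185), its cradle ear at about (560,185), and the roof's front edge at v≈195. One zoom for exact corners.

```bash
python3 - <<'E'
from h import *
import pickle
f=pickle.load(open('w4.pkl','rb'));im=f['color'][160:290,385:585]
cv2.imwrite('pics/z4.png',cv2.resize(cv2.convertScaleAbs(im,alpha=1.2),(800,520),interpolation=cv2.INTER_CUBIC))
E
```

```text
(no output)
```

View pics/z4.png

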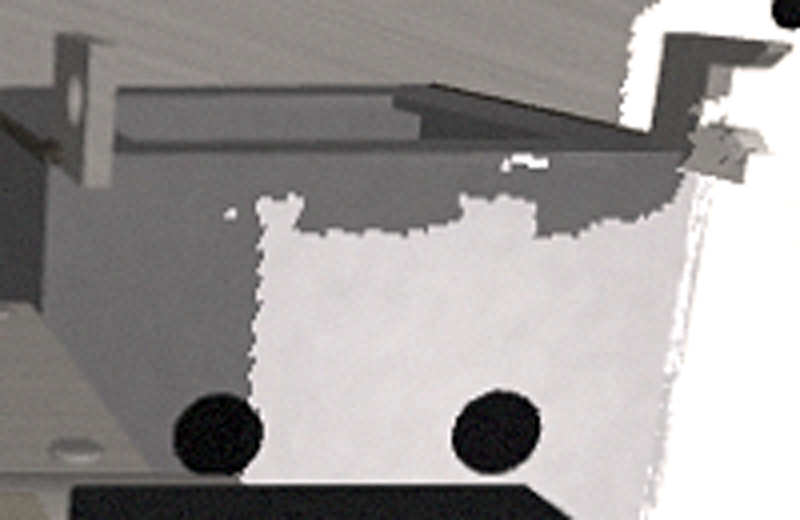

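The zoom (×4) shows the front roof edge at v≈151, from (48,152) to (704,150), and the right roof edge through (700,180) and (645,515). The pin ear's top face spans (101,42) to (98,185), with its hole at (75,97), and the roof holes are at (218,435) and (497,432).

```bash
python3 - <<'E'
from h import *
import pickle
np.set_printoptions(precision=4,suppress=True)
f=pickle.load(open('w4.pkl','rb'));w=pickle.load(open('w1.pkl','rb'))
P=lambda u,v,z:onz(f,[u/4+385,v/4+160],z)
W=lambda u,v,z:onz(w,[u/3.8+220,v/3.8+215],z)
FL=P(48,152,.15);FR=P(704,150,.15);R1=P(700,180,.15);R2=P(645,515,.15)
yw=lambda d:np.arctan2(-d[0],d[1])
print('FL,FR',FL,FR,np.linalg.norm(FL-FR),'yaw front',yw(FL-FR),'yaw right',np.arctan2(*(R1-R2)[[1,0]]),'holes',yw(P(218,435,.15)-P(497,432,.15)))
def loc(p,yaw,X):
    d=X-p;return np.array([np.cos(yaw)*d[0]+np.sin(yaw)*d[1],-np.sin(yaw)*d[0]+np.cos(yaw)*d[1],X[2]])
yaw=.298
m=(FL+FR)/2
print('hinge B',m+.014*np.array([np.cos(yaw),np.sin(yaw),0]))
print('B rel front mid: pin ear front/rear',loc(m,yaw,P(101,42,.172)),loc(m,yaw,P(98,185,.172)),'roofholes',loc(m,yaw,P(218,435,.15)),loc(m,yaw,P(497,432,.15)))
print(' cradle corners',[loc(m,yaw,P(*q,.172)) for q in((688,35),(740,45),(690,150),(745,180))])
# A
a=-.212; A1=W(65,128,.15); e=W(250,130,.15)
o=np.array([.5618,.2365,0])-.014*np.array([np.cos(a),np.sin(a),0])
print('A rel front(hinge-14): ear f/r',loc(o,a,W(42,35,.172)),loc(o,a,W(48,178,.172)),'roof front edge pts',loc(o,a,A1),loc(o,a,e), 'cradle',[loc(o,a,W(*q,.172)) for q in((728,40),(735,118),(740,183))])
# hole on plane y=.077 of B
for yy in(.077,):
    oo,v=ray(f,[75/4+385,97/4+160]); n=np.array([-np.sin(yaw),np.cos(yaw),0]); c=m+yy*n; t=((c-oo)@n)/(v@n); print('hole',loc(m,yaw,oo+t*v))
E
```

```text
FL,FR [ 0.4903 -0.1596  0.15  ] [ 0.5375 -0.3091  0.15  ] 0.15679784778691697 yaw front 0.30588153756858044 yaw right 0.3165197061257029 holes 0.3069404029132026
hinge B [ 0.5273 -0.2302  0.15  ]
B rel front mid: pin ear front/rear [0.0263 0.073  0.172 ] [-0.0046  0.0717  0.172 ] roofholes [-0.0708  0.032   0.15  ] [-0.0702 -0.0382  0.15  ]
 cradle corners [array([ 0.0288, -0.0552,  0.172 ]), array([ 0.0268, -0.0673,  0.172 ]), array([ 0.0038, -0.0601,  0.172 ]), array([-0.0028, -0.074 ,  0.172 ])]
A rel front(hinge-14): ear f/r [0.0259 0.0725 0.172 ] [-0.0053  0.073   0.172 ] roof front edge pts [-0.0007  0.0741  0.15  ] [-0.0008  0.032   0.15  ] cradle [array([ 0.0263, -0.0694,  0.172 ]), array([ 0.0095, -0.0722,  0.172 ]), array([-0.0049, -0.0744,  0.172 ])]
hole [0.0142 0.077  0.168 ]
```

Request:
servo_tool:
  targets:
    - {"xyz": [0.3,1.0,0],"angular": [0,0,-0.5],"claw": 3.0}
    - {"xyz": [0.5,2.0,0],"angular": [0,0,0],"claw": 3.0}
    - {"xyz": [0.5,2.0,0],"angular": [0,0,0],"claw": 3.0}
    - {"xyz": [0.5,2.0,0],"angular": [0,0,0],"claw": 3.0}
    - {"xyz": [0.5,2.0,0],"angular": [0,0,0],"claw": 3.0}
    - {"xyz": [0.5,2.0,0],"angular": [0,0,0],"claw": 3.0}
    - {"xyz": [0.5,2.0,0],"angular": [0,0,0],"claw": 3.0}
    - {"xyz": [0.4,1.6,0],"angular": [0,0,0],"claw": 3.0}
    - {"xyz": [0.2,1.0,0],"angular": [0,0,0],"claw": 3.0}
    - {"xyz": [0,0,0],"angular": [0,0,0],"claw": 3.0}
    - {"xyz": [0,0,2],"angular": [0,0,0],"claw": 3.0}
    - {"xyz": [0,0,2.5],"angular": [0,0,0],"claw": 3.0}
    - {"xyz": [0,0,2.5],"angular": [0,0,0],"claw": 3.0}
    - {"xyz": [0,0,2],"angular": [0,0,0],"claw": 3.0}
    - {"xyz": [0,0,1],"angular": [0,0,0],"claw": 3.0}
    - {"xyz": [0,0,0],"angular": [0,0,0],"claw": 3.0}
    - {"xyz": [0,0,0],"angular": [0,0,0],"claw": 3.0}

```text
t: 8.55
eef_pos: [0.5321, -0.2353, 0.2467]
ee_rot: [3.141, -0.001, 0.31]
force: [0.3, -0.1, -5.0]
width: 0.0356
gripper_force: 44.9
```

```bash
cat >> h.py <<'E'
def to(x,y,z,yaw):
    s=monitor.get_state();p=s['eef_pos'];r=s['ee_rot'];c,sn=np.cos(r[2]),np.sin(r[2]);d=np.array([x,y,z])-p
    print('t',s['t'],'pos',p,'rot',r,'F',s['force'],'M',s['moment'],'w',s['width'],s['gripper_force'])
    print('move cm',100*(c*d[0]+sn*d[1]),100*(sn*d[0]-c*d[1]),-100*d[2],'turn z deg',-np.degrees(yaw-r[2]))
E
python3 - <<'E'
from h import *
np.set_printoptions(precision=4,suppress=True)
to(.530,-.2364,.212,.307)
f=grab('wrist','w5');im=f['color'][150:330,190:450];cv2.imwrite('pics/z5.png',cv2.resize(im,(780,540),interpolation=cv2.INTER_CUBIC))
import pickle;pickle.dump(f,open('w5.pkl','wb'))
E
```

```text
t 8.55 pos [ 0.5321 -0.2353  0.2467] rot [ 3.1407 -0.001   0.3098] F [ 0.297  -0.093  -5.0256] M [-0.1135 -0.0875  0.0259] w 0.035591468694444586 44.86915111541748
move cm -0.2278716481435663 0.038104200527478316 3.4655037891807625 turn z deg 0.16164952359214124
```

View pics/z5.png

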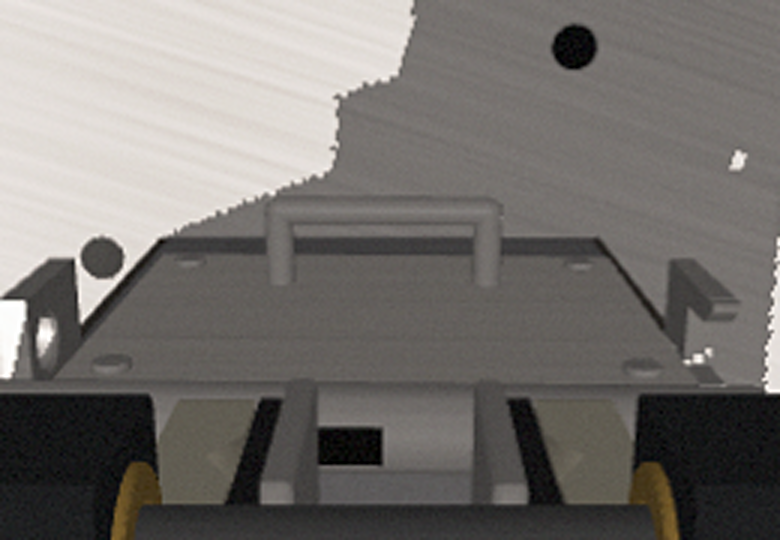

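The tenth view shows both ears beside the held door. The pin ear's inner front-top corner is at zoom (75,260), the cradle ear's at (672,260), and the hole is near (45,340). I'll triangulate these corners with the earlier view for a first guess, then go by feel.

```bash
python3 - <<'E'
from h import *
import pickle
np.set_printoptions(precision=4,suppress=True)
f=pickle.load(open('w4.pkl','rb'));g=pickle.load(open('w5.pkl','rb'))
r4=lambda u,v:ray(f,[u/4+385,v/4+160]); r5=lambda u,v:ray(g,[u/3+190,v/3+150])
h=np.array([.5279,-.2325,0]);yaw=.307
def loc(X):
    d=X-h;return np.array([np.cos(yaw)*d[0]+np.sin(yaw)*d[1],-np.sin(yaw)*d[0]+np.cos(yaw)*d[1],X[2]])
for n,a,b in(('pin',(115,43),(75,260)),('cradle',(665,35),(672,260))):
    X=tri([r4(*a),r5(*b)]);print(n,loc(X))
# inner top-front with y fixed, w5
n=np.array([-np.sin(yaw),np.cos(yaw),0])
for nm,y,b in(('pin',.071,(75,260)),('cradle',-.071,(672,260)),('hole',.071,(42,340))):
    o,v=r5(*b);c=h+y*n;t=((c-o)@n)/(v@n);print(nm,loc(o+t*v))
E
```

```text
pin [0.0133 0.0673 0.1496]
cradle [ 0.012  -0.0713  0.1353]
pin [0.0129 0.071  0.1396]
cradle [ 0.0124 -0.071   0.1359]
hole [0.0025 0.071  0.1672]
```

```bash
python3 - <<'E'
from h import *
import pickle
np.set_printoptions(precision=4,suppress=True)
f=pickle.load(open('w4.pkl','rb'));g=pickle.load(open('w5.pkl','rb'))
h=np.array([.5279,-.2325,0]);yaw=.307
n=np.array([-np.sin(yaw),np.cos(yaw),0])
def loc(X):
    d=X-h;return np.array([np.cos(yaw)*d[0]+np.sin(yaw)*d[1],-np.sin(yaw)*d[0]+np.cos(yaw)*d[1],X[2]])
def sub(F,p):
    G=cv2.cvtColor(F['color'],cv2.COLOR_BGR2GRAY);c=np.array([[p]],np.float32)
    return cv2.cornerSubPix(G,c,(3,3),(-1,-1),(3,50,.01))[0,0]
r5=lambda u,v:(u/3+190,v/3+150); r4=lambda u,v:(u/4+385,v/4+160)
pts=dict(pinbot=(g,.071,r5(75,260)),crbot=(g,-.071,r5(672,260)),pintop=(g,.071,r5(25,300)),crtop=(g,-.071,r5(712,303)),pintop4=(f,.071,r4(115,43)),pinrear4=(f,.071,r4(113,185)),crtop4=(f,-.071,r4(665,35)))
R={}
for k,(F,y,p) in pts.items():
    q=sub(F,p);o,v=ray(F,q);c=h+y*n;t=((c-o)@n)/(v@n);R[k]=(o,v);print(k,np.round(p,1),np.round(q,1),loc(o+t*v))
print('pintop tri',loc(tri([R['pintop'],R['pintop4']])))
G=cv2.cvtColor(g['color'],cv2.COLOR_BGR2GRAY)
print(G[236:278:2,188:218])
E
```

```text
pinbot [215.  236.7] [215.5 236.1] [0.0131 0.071  0.1384]
crbot [414.  236.7] [412.7 236.1] [ 0.0119 -0.071   0.1323]
pintop [198.3 250. ] [198.  249.8] [0.0141 0.071  0.1756]
crtop [427.3 251. ] [427.3 251. ] [ 0.0118 -0.071   0.1695]
pintop4 [413.8 170.8] [413.7 170.7] [0.0125 0.071  0.1669]
pinrear4 [413.2 206.2] [411.8 206.1] [-0.0185  0.071   0.1675]
crtop4 [551.2 168.8] [550.6 167.6] [ 0.0128 -0.071   0.1348]
pintop tri [0.0129 0.0723 0.172 ]
[[223 224 226 226 224 224 223 222 225 225 226 225 227 226 226 227 232 189
  126 118 115 115 117 114 113 110 101 225 225  78]
 [226 225 226 223 223 222 223 224 225 225 225 223 224 229 215 156 109  75
   74  74  77  72  78  73  63  57  51 200 232 144]
 [222 224 225 225 225 228 226 225 224 226 227 228 196 123  77  72  75  73
   77  75  76  70  65  64  64  63  53 189 228 229]
 [226 226 224 223 223 221 223 227 230 216 160 110  79  72  79  74  76  76
   77  69  62  57  60  60  65  60  60 139 228 224]
 [222 223 222 224 225 225 231 200 127  80  72  76  73  78  75  75  73  63
   61  63  60  62  58  66  62  62  56 145 231 227]
 [223 222 222 226 215 
[... 1278 characters left out ...]
 67  52 116 182 197 142
  113  99  98  75  61  61  63  63  61  60  87  95]
 [222 222 240 251 252 253 255 206 106 108 112 101  72  57 106 163 129 107
  107  96  97  69  61  59  62  63  76  93  98  95]
 [226 224 236 247 250 254 217 117 110 116 115 116  79  61  60  89  99  99
   92  89  85  59  62  58  74  92  95  95  91  93]
 [224 222 233 248 252 255 204 102 110 114 115 118  87  65  63  74  85  83
   80  79  64  59  66  93  97  97  98 100  96  96]
 [226 226 229 249 255 218 113 107 110 109 115 112  96  65  63  60  62  62
   65  63  59  88  96  92  95  93  97  95  95  93]
 [153 132 109 125 139 104  83  89  92  91  92  93  82  69  62  60  59  65
   61  69  81  77  81  80  78  78  78  77  77  79]]
```

Request:
servo_tool:
  targets:
    - {"xyz": [-0.24,-0.1,0],"angular": [0,0,0.15],"claw": 3.0}
    - {"xyz": [0,0,1],"angular": [0,0,0],"claw": 3.0}
    - {"xyz": [0,0,1],"angular": [0,0,0],"claw": 3.0}
    - {"xyz": [0,0,0.7],"angular": [0,0,0],"claw": 3.0}
    - {"xyz": [0,0,0.5],"angular": [0,0,0],"claw": 3.0}
    - {"xyz": [0,0,0.4],"angular": [0,0,0],"claw": 3.0}
    - {"xyz": [0,0,0.4],"angular": [0,0,0],"claw": 3.0}
    - {"xyz": [0,0,0],"angular": [0,0,0],"claw": 3.0}

```text
t: 9.4
eef_pos: [0.5288, -0.2351, 0.2049]
ee_rot: [-3.141, 0.001, 0.307]
force: [-0.3, 0.3, -4.9]
width: 0.0358
gripper_force: 44.9
```

```bash
python3 - <<'E'
from h import *
np.set_printoptions(precision=4,suppress=True)
to(.5295,-.2351,.196,.307)
E
```

```text
t 9.4 pos [ 0.5288 -0.2351  0.2049] rot [-3.1412  0.0008  0.3067] F [-0.2626  0.2982 -4.92  ] M [-0.061  -0.0242  0.038 ] w 0.0357612904438014 44.868396520614624
move cm 0.07005402919517086 0.021444246159380388 0.8937746873820929 turn z deg -0.014890303994426595
```

Request:
servo_tool:
  targets:
    - {"xyz": [0.04,0,0.3],"angular": [0,0,0],"claw": 3.0}
    - {"xyz": [0,0,0.3],"angular": [0,0,0],"claw": 3.0}
    - {"xyz": [0,0,0.1],"angular": [0,0,0],"claw": 3.0}
    - {"xyz": [0,0,0],"angular": [0,0,0],"claw": 3.0}

```text
t: 9.8
eef_pos: [0.5292, -0.235, 0.1984]
ee_rot: [-3.141, 0.0, 0.307]
force: [0.4, -0.4, -3.8]
width: 0.0356
gripper_force: 44.9
```

Request:
servo_tool:
  targets:
    - {"xyz": [0,0,0.1],"angular": [0,0,0],"claw": 3.0}
    - {"xyz": [0,0,0],"angular": [0,0,0],"claw": 3.0}

```text
t: 10.0
eef_pos: [0.5294, -0.235, 0.1976]
ee_rot: [3.142, -0.0, 0.307]
force: [0.3, 0.7, -5.0]
width: 0.0357
gripper_force: 44.9
```

Request:
servo_tool:
  targets:
    - {"xyz": [0,0,0.1],"angular": [0,0,0],"claw": 3.0}
    - {"xyz": [0,0,0],"angular": [0,0,0],"claw": 3.0}

```text
t: 10.2
eef_pos: [0.5293, -0.235, 0.1965]
ee_rot: [-3.142, 0.0, 0.307]
force: [-0.6, 0.0, -4.7]
width: 0.036
gripper_force: 44.9
```

Request:
servo_tool:
  targets:
    - {"xyz": [0,0,0.1],"angular": [0,0,0],"claw": 3.0}
    - {"xyz": [0,0,0],"angular": [0,0,0],"claw": 3.0}

```text
t: 10.4
eef_pos: [0.5294, -0.2351, 0.1956]
ee_rot: [3.141, -0.0, 0.307]
force: [-0.9, 1.0, -4.0]
width: 0.0353
gripper_force: 44.9
```

Request:
servo_tool:
  targets:
    - {"xyz": [0,0,0.1],"angular": [0,0,0],"claw": 3.0}
    - {"xyz": [0,0,0],"angular": [0,0,0],"claw": 3.0}

```text
t: 10.6
eef_pos: [0.5295, -0.235, 0.1952]
ee_rot: [3.141, -0.0, 0.307]
force: [-2.0, 2.5, 1.0]
width: 0.0352
gripper_force: 44.9
```

Request:
servo_tool:
  targets:
    - {"xyz": [0.06,0.02,-0.05],"angular": [0.4,0,0.47],"claw": 3.0}
    - {"xyz": [0,0,0],"angular": [0,0,0],"claw": 3.0}

```text
t: 10.8
eef_pos: [0.5304, -0.2352, 0.1956]
ee_rot: [-3.135, -0.001, 0.298]
force: [-0.8, 2.0, 3.1]
width: 0.0355
gripper_force: 44.9
```

Request:
servo_tool:
  targets:
    - {"xyz": [0,0,0],"angular": [0,0,0],"claw": 3.0}
    - {"xyz": [0,0,0],"angular": [0,0,0],"claw": 3.0}
    - {"xyz": [0,0,0],"angular": [0,0,0],"claw": 3.0}
    - {"xyz": [0,0,0],"angular": [0,0,0],"claw": 3.0}
  force: 8.5

```text
t: 11.2
eef_pos: [0.5302, -0.235, 0.1952]
ee_rot: [-3.135, -0.0, 0.299]
force: [0.3, 3.1, 2.6]
width: 0.0411
gripper_force: 8.5
```

Request:
servo_tool:
  targets:
    - {"xyz": [0,0,0],"angular": [0,0,0],"claw": 3.0}
    - {"xyz": [0,0,0],"angular": [0,0,0],"claw": 3.0}
    - {"xyz": [0,0,0],"angular": [0,0,0],"claw": 3.0}

```text
t: 11.5
eef_pos: [0.5302, -0.235, 0.1951]
ee_rot: [-3.135, -0.0, 0.299]
force: [-0.7, 1.3, 2.7]
width: 0.0411
gripper_force: 8.6
```

Request:
servo_tool:
  targets:
    - {"xyz": [0,0.03,-0.05],"angular": [0.4,0,0],"claw": 3.0}
    - {"xyz": [0,0,0],"angular": [0,0,0],"claw": 3.0}
    - {"xyz": [0,0.03,-0.05],"angular": [0.4,0,0],"claw": 3.0}
    - {"xyz": [0,0,0],"angular": [0,0,0],"claw": 3.0}
    - {"xyz": [0,0.02,-0.05],"angular": [0.4,0,0],"claw": 3.0}
    - {"xyz": [0,0,0],"angular": [0,0,0],"claw": 3.0}
    - {"xyz": [0,0,0],"angular": [0,0,0],"claw": 3.0}

```text
t: 12.2
eef_pos: [0.5303, -0.2359, 0.1965]
ee_rot: [-3.114, -0.0, 0.298]
force: [0.6, 2.9, 1.6]
width: 0.0412
gripper_force: 8.5
```

Request:
servo_tool:
  targets:
    - {"xyz": [0,0,-0.03],"angular": [0,0,0],"claw": 3.0}
    - {"xyz": [0,-0.02,0.05],"angular": [-0.4,0,0],"claw": 3.0}
    - {"xyz": [0,0,0],"angular": [0,0,0],"claw": 3.0}
    - {"xyz": [0,-0.02,0.05],"angular": [-0.4,0,0],"claw": 3.0}
    - {"xyz": [0,0,0],"angular": [0,0,0],"claw": 3.0}
    - {"xyz": [0,-0.03,0.05],"angular": [-0.4,0,0],"claw": 3.0}
    - {"xyz": [0,0,0],"angular": [0,0,0],"claw": 3.0}
    - {"xyz": [0,-0.03,0.05],"angular": [-0.4,0,0],"claw": 3.0}
    - {"xyz": [0,0,0],"angular": [0,0,0],"claw": 3.0}
  force: 6.5

```text
t: 13.1
eef_pos: [0.5294, -0.2343, 0.1944]
ee_rot: [-3.141, 0.001, 0.299]
force: [-0.9, 6.4, 0.9]
width: 0.0426
gripper_force: 6.5
```

Request:
servo_tool:
  targets:
    - {"xyz": [0,0,0],"angular": [0,0,0],"claw": 3.0}
    - {"xyz": [0,0,0],"angular": [0,0,0],"claw": 3.0}
    - {"xyz": [0,0,0],"angular": [0,0,0],"claw": 3.0}

```text
t: 13.4
eef_pos: [0.5294, -0.2343, 0.1944]
ee_rot: [-3.141, 0.001, 0.299]
force: [-1.1, 5.2, 0.4]
width: 0.0424
gripper_force: 6.5
```

Request:
servo_tool:
  targets:
    - {"xyz": [0,-0.02,0.05],"angular": [-0.4,0,0],"claw": 3.0}
    - {"xyz": [0,0,0],"angular": [0,0,0],"claw": 3.0}
    - {"xyz": [0,-0.02,0.05],"angular": [-0.4,0,0],"claw": 3.0}
    - {"xyz": [0,0,0],"angular": [0,0,0],"claw": 3.0}
    - {"xyz": [0,-0.02,0.05],"angular": [-0.4,0,0],"claw": 3.0}
    - {"xyz": [0,0,0],"angular": [0,0,0],"claw": 3.0}
    - {"xyz": [0,0,0],"angular": [0,0,0],"claw": 3.0}

```text
t: 14.1
eef_pos: [0.5292, -0.2337, 0.1929]
ee_rot: [3.121, 0.001, 0.299]
force: [-1.3, 5.7, 0.7]
width: 0.0422
gripper_force: 6.5
```

Request:
servo_tool:
  targets:
    - {"xyz": [0.05,-0.05,0],"angular": [0,0,0.4],"claw": 3.0}
    - {"xyz": [0.05,-0.05,0],"angular": [0,0,0.4],"claw": 3.0}
    - {"xyz": [0,0,0],"angular": [0,0,0],"claw": 3.0}
    - {"xyz": [0,0.02,-0.05],"angular": [0.4,0,0],"claw": 3.0}
    - {"xyz": [0,0,0],"angular": [0,0,0],"claw": 3.0}
    - {"xyz": [0,0.02,-0.05],"angular": [0.4,0,0],"claw": 3.0}
    - {"xyz": [0,0,0],"angular": [0,0,0],"claw": 3.0}
    - {"xyz": [0,0.02,-0.05],"angular": [0.4,0,0],"claw": 3.0}
    - {"xyz": [0,0,0],"angular": [0,0,0],"claw": 3.0}
    - {"xyz": [0,0,0],"angular": [0,0,0],"claw": 3.0}

```text
t: 15.1
eef_pos: [0.5304, -0.2337, 0.1946]
ee_rot: [-3.141, 0.0, 0.284]
force: [0.0, -1.9, -5.7]
width: 0.0427
gripper_force: 6.4
```

Request:
servo_tool:
  targets:
    - {"xyz": [0,0.02,-0.05],"angular": [0.4,0,0],"claw": 3.0}
    - {"xyz": [0,0,0],"angular": [0,0,0],"claw": 3.0}
    - {"xyz": [0,0.02,-0.05],"angular": [0.4,0,0],"claw": 3.0}
    - {"xyz": [0,0,0],"angular": [0,0,0],"claw": 3.0}
    - {"xyz": [0,0.02,-0.05],"angular": [0.4,0,0],"claw": 3.0}
    - {"xyz": [0,0,0],"angular": [0,0,0],"claw": 3.0}
    - {"xyz": [0,0.02,-0.05],"angular": [0.4,0,0],"claw": 3.0}
    - {"xyz": [0,0,0],"angular": [0,0,0],"claw": 3.0}
    - {"xyz": [0,0,0],"angular": [0,0,0],"claw": 3.0}

```text
t: 16.0
eef_pos: [0.5309, -0.2344, 0.197]
ee_rot: [-3.114, -0.001, 0.285]
force: [-0.6, -1.5, -3.7]
width: 0.0433
gripper_force: 6.4
```

```bash
python3 - <<'E'
from h import *
import pickle
f=grab('wrist','w6');pickle.dump(f,open('w6.pkl','wb'));G=cv2.cvtColor(f['color'],cv2.COLOR_BGR2GRAY)
s=monitor.get_state();print(s['eef_pos'],s['ee_rot'],s['force'],s['width'])
# barrel row profile near tabs and leaf edges
for v in (262,266,270,276,282,288,294): print(v,G[v,270:372:2])
for v in(200,215,230): print(v,G[v,180:260:2],G[v,380:470:2])
E
```

```text
[ 0.53080685 -0.23416656  0.19701417] [-3.11337044e+00 -4.75811988e-04  2.84590113e-01] [-0.77176678  3.84955407 -0.95753367] 0.04423118277192286
262 [91 90 90 92 92 92 93 92 88 92 94 90 90 91 89 93 93 93 92 89 90 92 91 91
 95 91 93 91 90 95 93 94 93 95 94 90 89 92 94 92 90 94 95 95 92 96 91 92
 94 93 97]
266 [96 94 94 94 93 94 98 97 94 93 96 94 95 95 94 96 95 96 95 97 96 98 99 94
 93 93 96 95 99 94 96 94 98 97 97 95 97 98 96 95 97 95 93 93 96 96 94 98
 94 96 96]
270 [92 92 91 93 93 93 95 94 93 95 93 96 93 94 92 92 94 92 91 93 96 96 95 93
 99 95 96 93 96 98 92 97 92 92 94 94 94 93 93 95 97 94 94 90 92 96 90 95
 95 93 95]
276 [ 92  96  97  93  98  88  78  82  81  87  96 100  97  96  98 101  97  97
  97  97  98  96  95  96  99  95  96 100  94  98  96  98  96  94  95  94
  96  94  97  96  99  94  93  92  85  80  83  94  96  96  96]
282 [ 71  70  72 111  81  76  75  78  78  67 100 104 104 105 103 102 105 104
 106  99 103 105 102  97 104 100 103 102 101 101 100 100  98  98  98  99
  99  99  99  98  98  96  99  64  73  78  76  76  73  66  67]
288 [ 18  12   4  75  77  74  76  75  62  60 11
[... 732 characters left out ...]
 [221 222 223 221 222 224 222 223 225 225 224 223 221 220 220 218 215 216
 217 218 218 216 217 215 216 219 219 219 215 217 218 219 220 220 221 223
 222 222 221 220] [115 119 116 114 114 117 116 118 119 116 114 117 114 113 114 114 113 115
 117 113 113 112 112 115 115 114 114 118 114 115 118 116 115 116 119 117
 119 117 116 113 116 113 111 111 112]
230 [224 222 218 223 221 223 226 223 223 224 220 219 218 220 219 219 221 224
 222 224 224 222 221 221 218 217 218 215 218 218 216 218 216 218 218 218
 220 221 219 218] [111 114 115 115 116 113 113 113 114 115 116 116 114 116 113 115 115 112
 112 114 117 111 111 111 114 115 116 115 118 118 120 118 120 118 116 113
 113 115 120 115 113 117 116 114 113]
```

Request:
servo_tool:
  targets:
    - {"xyz": [0,0,0],"angular": [0,0,0],"claw": 3.0}
    - {"xyz": [0,0,0],"angular": [0,0,0],"claw": 3.0}
    - {"xyz": [0,0,0],"angular": [0,0,0],"claw": 3.0}

```text
t: 16.35
eef_pos: [0.5307, -0.234, 0.197]
ee_rot: [-3.113, -0.0, 0.285]
force: [-2.2, 4.8, -0.4]
width: 0.0447
gripper_force: 6.5
```

Request:
servo_tool:
  targets:
    - {"xyz": [0,0,0],"angular": [0,0,0],"claw": 3.0}
    - {"xyz": [0,0,0],"angular": [0,0,0],"claw": 3.0}
    - {"xyz": [0,0,0],"angular": [0,0,0],"claw": 3.0}
    - {"xyz": [0,0,0],"angular": [0,0,0],"claw": 3.0}
  force: 4

```text
t: 16.75
eef_pos: [0.5306, -0.2336, 0.197]
ee_rot: [-3.113, -0.0, 0.285]
force: [-2.4, 6.3, -0.6]
width: 0.0459
gripper_force: 4.0
```

Request:
servo_tool:
  targets:
    - {"xyz": [0,0.02,-0.05],"angular": [0.4,0,0],"claw": 3.0}
    - {"xyz": [0,0,0],"angular": [0,0,0],"claw": 3.0}
    - {"xyz": [0,0,0],"angular": [0,0,0],"claw": 3.0}

```text
t: 17.05
eef_pos: [0.5305, -0.2337, 0.1972]
ee_rot: [-3.105, 0.0, 0.285]
force: [-2.9, 8.3, -0.1]
width: 0.0465
gripper_force: 4.0
```

Request:
servo_tool:
  targets:
    - {"xyz": [0,-0.1,0],"angular": [0,0,0],"claw": 3.0}
    - {"xyz": [0,0,0],"angular": [0,0,0],"claw": 3.0}
    - {"xyz": [0,0,0],"angular": [0,0,0],"claw": 3.0}

```text
t: 17.35
eef_pos: [0.5302, -0.2329, 0.1973]
ee_rot: [-3.106, 0.0, 0.285]
force: [-3.0, 5.8, -1.1]
width: 0.0477
gripper_force: 4.0
```

Request:
servo_tool:
  targets:
    - {"xyz": [0,0,0],"angular": [0,0,0],"claw": 4.9}
    - {"xyz": [0,0,0],"angular": [0,0,0],"claw": 5.1}
    - {"xyz": [0,0,0],"angular": [0,0,0],"claw": 5.1}
    - {"xyz": [0,0,0],"angular": [0,0,0],"claw": 5.1}
  force: 3

```text
t: 17.75
eef_pos: [0.5303, -0.233, 0.1972]
ee_rot: [-3.106, 0.0, 0.285]
force: [-2.4, 5.8, -1.5]
width: 0.0528
gripper_force: 3.0
```

```bash
python3 - <<'E'
from h import *
import pickle
np.set_printoptions(linewidth=200)
f=grab('wrist','w7');pickle.dump(f,open('w7.pkl','wb'));G=cv2.cvtColor(f['color'],cv2.COLOR_BGR2GRAY)
s=monitor.get_state();print(s['eef_pos'],s['ee_rot'],s['force'],s['width'],s['gripper_force'])
for v in (282,288,294,300): print(v,G[v,256:390:2])
E
```

```text
[ 0.53023292 -0.23298511  0.19723573] [-3.10560020e+00  1.51313352e-04  2.84704756e-01] [-2.39776631  5.24025953 -1.2520068 ] 0.05272842635098736 3.004157245159149
282 [101 100  67  67  73 106  77  75  75  76  74  64  89  99 102 100 100 101 100  98 102 100 100 100  99  97  99  98 100  99  99  97  99  98  97  99  96  98  98  95  99  95 100  94  95  99  96  96  95
  95  96  92  59  71  77  79  76  84  92  93  92  61  59  70  81  94  97]
288 [ 34  19  17  14  22  73  76  75  75  75  62  61  92 113 111 112 111 112 112 111 112 111 111 112 112 111 110 111 112 114 114 114 110 112 110 112 114 114 113 111 114 114 110 113 108 108 110 111 111
 111 112 112  59  69  71  75  74  72  93 111  96  11  20  12  19  26  78]
294 [ 25  18  11  38  78  75  73  75  71  63  62  64  44  10   1  12   4  12   3   5   9  10   6  13   7   9   6   8   1   5   5   5   4  16   4   6  16 121 118 116 120 117 116 117 116 116 118 117 117
 117 117 113  59  62  70  75  79  78  77 101 100  15  21  22  15  17  16]
300 [ 18  13  74  76  76  75  78  72  64  63  63  64  59   8  10   8  14   8   9   0   7  10  12   5  17  11  15  14  10   9  12   9  15  13  15  12  24 113 112 110 109 108 111 111 110 110 111 109 110
 111 111 103  55  62  65  74  76  76  76  72  79  10   9   4   8  20  13]
```

Numeric check of the wrist picture: the gap between the tabs is now 80 px, the same as with the pin fully out at the start. It was 66 px a moment ago, so the pin has sprung through. Releasing gently now.

Request:
servo_tool:
  targets:
    - {"xyz": [0,0,0],"angular": [0,0,0],"claw": 5.8}
    - {"xyz": [0,0,0],"angular": [0,0,0],"claw": 6.4}
    - {"xyz": [0,0,0],"angular": [0,0,0],"claw": 7.0}
    - {"xyz": [0,0,0],"angular": [0,0,0],"claw": 7.6}
    - {"xyz": [0,0,0],"angular": [0,0,0],"claw": 7.6}
    - {"xyz": [0,0,0],"angular": [0,0,0],"claw": 7.6}
  force: 10

```text
t: 18.4
eef_pos: [0.5307, -0.2338, 0.1975]
ee_rot: [-3.107, -0.001, 0.285]
force: [-1.0, -0.7, 0.2]
width: 0.0762
gripper_force: 0.0
```

```bash
python3 - <<'E'
from h import *
import pickle
np.set_printoptions(linewidth=200)
f=grab('wrist','w8');pickle.dump(f,open('w8.pkl','wb'));G=cv2.cvtColor(f['color'],cv2.COLOR_BGR2GRAY)
s=monitor.get_state();print(s['eef_pos'],s['ee_rot'],s['force'],s['width'],s['gripper_force'])
for v in (282,288,294,300): print(v,G[v,240:400:2])
E
```

```text
[ 0.53070754 -0.23374643  0.19748774] [-3.10691653e+00 -5.22343940e-04  2.84586924e-01] [ 0.47914349 -0.35369629 -0.6072587 ] 0.07614520069582638 0.0
282 [ 61 101  98  95  94  93  92  95  96  94  91  97  91  71  74  72  73  64  64  94  94  95  96  96  96  97  96  94  94  94  93  94  95  99  93  97  94  94  95  91  90  88  94  92  95  93  92  91  91
  90  91  91  93  91  91  92  92  91  84  68  72  74  72  72  93  90  87  91  88  90  89  86  90  86  90  88  89  90  87  90]
288 [ 10  67 109 110 108 109 107 108 108 109 109  68  74  73  71  70  65  60  63 110 106 110 106 107 107 108 108 109 105 107 110 109 105 108 103 107 105 106 108 110 107 107 110 107 109 108 107 106 106
 104 106 106 106 105 105 103 108 106  95  62  70  74  70  73  79 107 105 105 106 103 109 102 104 105 104 106 106 104 103 105]
294 [ 15  31 114 111 112 112 114 111  55  32  70  74  74  73  71  59  60  59  63   0   5  12   6   4  15   1   2   1  12  14   2  10   0   5  11  12   9   0   6   3  15  12   6  50 116 115 112 113 113
 111 110 114 113 114 112 111 109 114  90  58  71  73  72  74  70  98 112 110 110 108 110 109 111 107 113 112 111 110 111 108]
300 [ 17  18 110 105 104 104 104 106  68  70  75  74  71  66  63  63  61  60  64   4  11  15   6   5   5   4   3   9  11   2  17   5   3  12   3   6  13  16  10  13   8   9   4  42 111 103 105 103 106
 107 109 106 105 103 105 103 107 105  85  59  63  68  70  72  74  72 107 105 105 104 105 105 103 104 106 107 104 103 103 107]
```

Request:
servo_tool:
  targets:
    - {"xyz": [0,0,-1.0],"angular": [0,0,0],"claw": 7.8}
    - {"xyz": [0,0,-1.5],"angular": [0,0,0],"claw": 7.8}
    - {"xyz": [0,0,-1.5],"angular": [0,0,0],"claw": 7.8}
    - {"xyz": [0,0,-2.0],"angular": [0,0,0],"claw": 7.8}
    - {"xyz": [0,0,-2.5],"angular": [0,0,0],"claw": 7.8}
    - {"xyz": [0,0,-2.5],"angular": [-2,0,0],"claw": 7.8}
    - {"xyz": [0,0,0],"angular": [0,0,0],"claw": 7.8}
    - {"xyz": [0,0,0],"angular": [0,0,0],"claw": 7.8}

```text
t: 19.25
eef_pos: [0.5318, -0.2372, 0.3086]
ee_rot: [3.141, -0.002, 0.285]
force: [-0.1, -0.2, -0.8]
width: 0.078
gripper_force: 0.0
```

```bash
python3 - <<'E'
from h import *
import pickle
np.set_printoptions(linewidth=220,precision=4,suppress=True)
f=grab('wrist','w9');pickle.dump(f,open('w9.pkl','wb'));G=cv2.cvtColor(f['color'],cv2.COLOR_BGR2GRAY)
s=monitor.get_state();print(s['eef_pos'],s['ee_rot'],s['force'],s['t'])
p=np.array([.5276,-.2315,.307]); p[:2]-=.069*np.array([np.cos(.307),np.sin(.307)])
for n,X in(('stub',[.069,-.082,.16]),('nose',[.069,.082,.16]),('pintab',[.069,.028,.206]),('fix',[.069,-.022,.206]),('pinear',[.069,.074,.172]),('cradle',[.069,-.074,.172]),('handle',[.089,0,.06])): print(n,proj(f,fr(p,X)))
def asc(u0,u1,v0,v1):
    for v in range(v0,v1): print(v,''.join(' .:-=+*#%@'[int(x)*10//256] for x in G[v,u0:u1]))
u,v=np.round(proj(f,fr(p,[.069,-.074,.165]))).astype(int);print(u,v);asc(u-20,u+20,v-16,v+18)
u,v=np.round(proj(f,fr(p,[.069,.074,.165]))).astype(int);print(u,v);asc(u-20,u+20,v-16,v+18)
E
```

```text
[ 0.5314 -0.2371  0.3076] [-3.1412 -0.0007  0.2848] [-0.1475  0.797  -0.436 ] 19.3
stub [411.7979 236.7386]
nose [214.4109 240.9333]
pintab [271.7489 256.4513]
fix [342.7202 254.9698]
pinear [220.0258 244.6649]
cradle [405.4795 240.7379]
handle [314.3855 197.2753]
404 238
222 :--=------::.::::::::::--==---====------
223 .:--------::::::::::::::------------==-=
224 ..:-==-==-.:::::::::::-------------===--
225 . .:---==-.::::::::-------------------=-
226 :. .-==---:::::::::-----------=-==------
227 ::..:-===-..::.::.:-------------------=-
228 -::..:---:::::::.::--::-:------------==-
229 :::::::::::::::::::::::::---==----------
230 -:-:--:--:-------:::-::---==-=-===------
231 ------------------==------------=--===--
232 ---------------------------------=-==---
233 ---------------------============---==--
234 --------------------=+++++++++++=-=-----
235 --------------------+***********+=---=--
236 ------------------=+#####********=-----=
237 --------=----------*############*=-===-=
238 ==--=---=-======--+#############*=---=--
239 -=-==-=-=====-----*%%#####%####%*=------
240 ---===------=
[... 1540 characters left out ...]
@@@@@@%.:------##%%%%%%%%
245 #%#%##########%@@@@@@@.:::::::=*########
246 #####%########%@@@@@@@.:--:::::-########
247 ##############%@@@@@@@..:-::::::+*******
248 %#######%%#%##%@@@@@@@-.:::::::.-++++++*
249 #%%%%%########%@@@@@@@+.::::.::::-------
250 ####%##########@@@@@@@*.:::::::::...::::
251 ########%####%#@@@@@@@*..::.::::::......
252 ############%%#@@@@@@@+..::.:::.........
253 ###############@@@@@@@%..:::::::::::::::
254 ###############%@@@@@@%..:::::-%:::=@:::
255 ###############%@@@@@@@.:::::.-@%::=@%@%
256 #%%############%@@@@@@@..:::.:+%@%%####%
257 #####%%########%@@@@@@@-.:::.:=#%%#****#
258 ###############%@@@@@@@-.:::.:+##*******
259 ################@@@@@@@+.::..=#*********
```

```bash
python3 - <<'E'
from h import *
import pickle
np.set_printoptions(linewidth=220,precision=4,suppress=True)
f=pickle.load(open('w9.pkl','rb'));G=cv2.cvtColor(f['color'],cv2.COLOR_BGR2GRAY)
for v in range(226,276,2): print(v,''.join(' .:-=+*#%@'[int(x)*10//160 if x<160 else 9] for x in G[v,255:365]))
g=grab('wrist');d=cv2.absdiff(g['color'],f['color']);print('diff',d[150:270,200:430].max(),d[150:270,200:430].mean())
s=monitor.get_state();print(s['t'])
E
```

```text
226 ++==+++=+=+++=+=+=+++===++=+++++=+=++++=++++++++++++++++++++++++++++=+++++++++++++++===+=+++++++++++++++++++++
228 ++=====+++++++++++++++++++=======+++++++++++++++++++++++++++++++++++++++++++++++++=--=====++++++++++++++++++++
230 +==============================--==================================================-==========================
232 +++++++++++++++++++++++++=====---+++++++++++++++++++++++++++*++++*+++++*+++++++++++-======++++++++++++++++++++
234 *****+++*+**+**++****+*+====----=+*++*+**+**+*+*****+++****+*+******************+*+--=====+**********+*******+
236 **********************+======---=+************************************************+--======+******************
238 *******************=:-=====------::::::...................     :=*#****************--=++++=+******************
240 *******************=:*****+------.        .                    :=******************-=+*****+******************
242 *******************+-*****+=-----.          ..                 .=*****************+-=+*****+*+**+*+*****+**++*
244 +++*++*++*++*+*+++++:*****+=-----.        .                  
[... 1107 characters left out ...]
===++****+=--================+=========+==++===============++===+==+****++==================
266 ======+=======+======++****+=-============+========+=======+======+=+================+****++=============+===+
268 ===========++=======++++***+=================+====+======+=======+======+=======+=+=++****++=============+====
270 ==================+++==+++++=======+=======+==+=+=+====+======+==+============+=========++=================+=+
272 =====+++=+==+====================+==============+====++==++======++====+===+=======++=========+===+====+===+==
274 ============================+======================++=++++====+=+===+=+======+==+===+==+==========+========+==
diff 135 3.398599033816425
19.35
```

Request:
servo_tool:
  targets:
    - {"xyz": [0,0,-1],"angular": [0,0,0],"claw": 7.8}
    - {"xyz": [0,0,0],"angular": [0,0,0],"claw": 7.8}
    - {"xyz": [0,0,0],"angular": [0,0,0],"claw": 7.8}
    - {"xyz": [0,0,0],"angular": [0,0,0],"claw": 7.8}
    - {"xyz": [0,0,0],"angular": [0,0,0],"claw": 7.8}
    - {"xyz": [0,0,0],"angular": [0,0,0],"claw": 7.8}
    - {"xyz": [0,0,0],"angular": [0,0,0],"claw": 7.8}
    - {"xyz": [0,0,0],"angular": [0,0,0],"claw": 7.8}
    - {"xyz": [0,0,0],"angular": [0,0,0],"claw": 7.8}
    - {"xyz": [0,0,0],"angular": [0,0,0],"claw": 7.8}

```text
t: 20.35
eef_pos: [0.5317, -0.2373, 0.3173]
ee_rot: [3.142, -0.0, 0.285]
force: [0.5, 0.7, -0.6]
width: 0.0778
gripper_force: 0.0
```

```bash
python3 - <<'E'
from h import *
a=grab('scene')['color'];b=[grab('scene')['color'] for _ in range(4)][-1]
print(cv2.phaseCorrelate(np.float32(cv2.cvtColor(a,6))[200:320,140:260],np.float32(cv2.cvtColor(b,6))[200:320,140:260]))
d=cv2.blur(cv2.absdiff(a,b),(5,5));print(d[200:320,140:260].max(),d[50:180,350:480].max())
# wrist: leaf/handle vs barrel tilt
f=grab('wrist');G=cv2.cvtColor(f['color'],6)
for v in range(170,250,2): print(v,''.join(' .:-=+*#%@'[int(x)*10//160 if x<160 else 9] for x in G[v,230:410:2]))
E
```

```text
((0.010681530348975343, 0.01223268249401599), 0.9986973942650689)
6 8
170 @@@@@@@@@@@@@@@@@@@@@@@@@@@@@@@@@@@@@@@@@@@@*@@@@@@@@+*****************+******************
172 @@@@@@@@@@@@@@@@@@@@@@@@@@@@@@@@@@@@@@@@@@++*%@@@@@@@*************************************
174 @@@@@@@@@@@@@@@@@@@@@@@@@@@@@@@@@@@@@@@#+****%@@@@@@%*************************************
176 @@@@@@@@@@@@@@@@@@@@@@@@@@@@@@@@@@@@@+****+***+%%%##**************************************
178 @@@@@@@@@@@@@@@@@@@@@@@@@@@@@@@@@@@@@+***************************+************************
180 @@@@@@@@@@@@@@@@@@@@@@@@@@@@@@@@@@@@@+*+**************************************************
182 @@@@@@@@@@@@@@@@@@@@@@@@@@@@@@@@@@@@@+*****+********************************+*************
184 @@@@@@@@@@@@@@@@@@@@@@@@@@@@@@@@@@@@@+*************************************+****+*********
186 @@@@@@@@@@@@@@@@@@@@@@@@@@@@@@@@@@@@@************+****************************************
188 @@@@@@@@@@@@@@@@@@@@@@@@@@@@@@@@@@@@@+****************************************************
190 @@@@@@@@@@@@@@@@@@@@@@@@@@@@@@@@@@@@@+*************+************+***********
[... 2069 characters left out ...]
===*****************************@@@
236 *+%@@@@@@@************* +*+---              .*********-***+***************************@@@@
238 **@@@@@@@+*************:**+---      .  .    .********+-**++*************************++%@@@
240 ++@@@@@@@+***+***+*++**:***:-:              .+++++++++-***++++++*+++++++++++++++++++==####
242 ==-@@@@@@++++++++++++++-+**---=-====--=+++++++++++++++-***=+++++++++++++++++++++++++===+**
244 =--+@@@@@=====+======+=++**---========================-***--==-=--------------------=%%#**
246 ----=====---------------***----------------------------***-----------------:--------*%%%**
248 ---::------::-:-:-:-:--:***-----------=-=-=-==========-***======+=++++=+=+========--+%%%#*
```

```bash
python3 -c "
from station import order
print(order.job_done())"
```

```text
the job is handed in; nothing more can be done
None
```

I hung the door on carcass_b and handed the job in. From the camera and force readings, the pin is fully out through its ear, the stub is in the cradle, and the door is still and free of the gripper. No verdict came back, and I couldn't directly measure how low the stub sits in the notch.

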